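Clear the bench scale and hold its zero key

ROBOT

A 6-joint arm with a two-finger parallel gripper is mounted at the origin on the work surface. World frame = base frame: x ahead of the robot, y to its left, z up, the work surface at z = 0. Lengths are in mm, angles in rad, forces in N, time in s.
With the tool pointing down it reaches from about 275 to 750 mm from the base axis. Payload 10.2 kg.
Tool frame: the origin (TCP) lies midway between the tips of the shut fingers; the grasp point (between the pads) lies 19 mm behind it; z points along the fingers, y is the line along which they close (so a half turn about z gives the same grasp; the last joint's range is limited). The gripper opens to 88 mm and grips with 3 to 60 N. Pads are 18 mm wide; open, the fingers measure 123 mm over their backs; the gripper's body (75 mm by 187 mm) begins 45 mm behind the grasp point.
Start: joints at [1, 0.313, 1.498, -0, 1.331, -0.223], TCP at [178.949, 493.567, 238.72] pointing down, gripper open.
Joint ranges: [-2.94, 2.94], [-0.97, 2.17], [0.19, 2.56], [-1.23, 4.37], [0.02, 3.11], [-2.88, 2.88]. Speed limits (rad/s): [2.39, 2.39, 3.01, 3.14, 3.14, 3.14].

INTERFACE

Orientations are given as a unit quaternion [w, x, y, z].
In Python, from workcell import r, eyes gives the robot as it stands (r), with the cameras (eyes).
- The arm moves only by the tool jog_arm, called after ">>>" as name(argument=value, ...) on one line, values as JSON. Schema: {"type":"object","properties":{"ticks":{"type":"array","items":{"type":"array","items":{"type":"number"},"minItems":7,"maxItems":7},"minItems":1,"maxItems":8},"grip_n":{"type":"number"},"only":{"type":"string"},"quiet":{"type":"boolean"},"lines":{"type":"string"}},"required":["ticks"],"additionalProperties":false}. ticks is a list of rows, 1 to 8 of them, each of 7 numbers: a rotation vector rx, ry, rz in parts of the range, where 1.0 means 2 pi rad, then dx, dy, dz in fractions of the full range, 1 being 300 mm, then the finger opening in mm; each row is the pose to reach, as a shift and turn from the pose commanded when the call began, along the tool's axes at that moment; what a row does not reach only later rows make up. A row lasts 1/12 s, in which the tool goes at most 41.7 mm and 0.125 rad, less where a joint would pass 70% of its speed; a pose out of reach is approached as far as the arm can. The fingers move at their own pace and stop on an object; grip_n is the grip in N (left out, the last holds). Time passes only in rows, so rows that do not move let the fingers close. The tool returns the time, the measured TCP pose, the force, the opening and the grip force at its end. only (a regular expression) keeps the lines of the reply that match it, lines (a string "A,B") keeps lines A to B, and quiet returns only ok. Shift and turn numbers lie between -1 and 1, and a call with a number outside is refused. Input that does not fit is refused with a message, and nothing moves.
- r.get_obs(): the state, without advancing time (a new reading comes with each control period).
- eyes.grab_frame(name): name is "side" or "top" or "wrist"; returns a dict with "frame" (420x560x3 uint8, blue, green, red), "vfov" (degrees; the focal length in pixels is half the picture's height over the tangent of half this angle, whatever the lens; pixels are square), "cx", "cy" (the principal point, pixels), "rvec" (rotation vector, rad) and "tvec" (3), from world to camera coordinates, as OpenCV has them. Camera axes: x right, y down, z forward; pixel columns grow to the right and rows downward; lengths in mm; the calibration is good to about 2 mm. A picture is of the moment at which its call begins. There is no depth.
- r.close_job(): hands the job in; it is judged then, once.
The state is a dict: "clock": time; "q": joint angles; "qvel": joint speeds; "joint_efforts": joint torques, N m; "position": TCP position; "ee_rot": TCP orientation; "ft_force": force on the tool from outside, world axes, zero at the start; "torque": the same for the moment, N m; "width": finger opening in mm; "grip_force": force on a finger pad.
Only numpy, scipy, OpenCV 4.12 (cv2) and the standard library are available. Lean on these libraries where they do the work, as an engineer would, in place of code of your own. Each camera call takes 0.05 s, during which the arm holds its last target. There are 200 camera calls.

TASK

The bench scale has drifted and needs zeroing with an empty pan: lift the steel canister off the pan by its handle, stand it upright with its whole foot on the yellow tile beside the scale, without dropping it or shoving the tile, and let go. Then press the blue zero key all the way down with the closed fingers and keep it held down with a fingertip's pressure, not leaning on it; the job finishes with the key still held, so do not let go. Do not press the white or green key, and leave the bit case, plier and insulator as they lie.

Things in the scene. Friction and masses are not known exactly. Their poses are not given: they have to be found in the camera images.
- scale: Grey bench scale, fixed. Origin on the cart top under its middle; x from keys to pan (keys face the robot), y left, z up. Housing 292 mm (x -150 to +142) by 240 mm (y). The key panel before the pan slopes 0.30 rad down towards -x, with three round push-buttons in a row along y: blue (zero, y +56 mm), white (tare, y 0), green (power, y -56 mm).
- pan: Stainless weighing pan of the scale, 200 mm (its x) by 230 mm (its y), axes as the scale's. Its flat top is 10 mm above its origin, 92 mm above the cart. The origin is in the middle of the pan, 42 mm to +x of the scale's origin.
- zero_key_top (a point): Centre of the top face of the blue zero key: 23.6 mm across, 14 mm proud of the panel when up, about 67 mm above the cart. Its z is the panel's outward normal (0.30 rad off vertical, leaning to the scale's -x); press along -z. Its y is the scale's y. The point moves down with the key.
- zero_key (a joint): Travel of the blue zero key in m: 0 up, 0.0055 all the way down. Spring return: starts to move at about 2 N, fully down takes about 6 N, and it then stands 8.5 mm proud of the panel. It springs up when let go.
- tare_key (a joint): Travel of the white tare key (0 up, 0.0055 down), the same kind of key, 56 mm beside the blue one. Not to be pressed.
- power_key (a joint): Travel of the green power key (0 up, 0.0055 down), 112 mm from the blue one. Not to be pressed.
- canister: Loose round stainless canister with a clipped-on flat lid and an upright arch handle, 0.55 to 0.95 kg, starting on the pan. 90 mm across (lid 95 mm), lid top 101 mm above the foot. Origin at the centre of the underside, z up. The handle's grip bar runs along its y axis.
- canister_grip (a point): Middle of the canister's handle bar: a horizontal black grip, 14 mm thick and 56 mm long along the canister's y, 145 mm above the canister's underside, with 37 mm of free height under it down to the lid.
- tile: Loose yellow ceramic tile, 150 x 150 x 8 mm, lying flat on the cart to the left or right of the scale: the place for the canister. Origin at the centre of its underside, z up; x and y along its sides.
- tile_top (a point): Centre of the tile's upper face, 8 mm above the cart.
- bit_case: Bystander: loose aluminium case of hex bits, 100 x 165 mm, its lid standing open to about 125 mm high on its +x side. On the other side of the scale from the tile. Origin at the centre of its underside.
- fence_plier: Bystander: loose galvanized fence plier with red grips, about 240 x 70 x 20 mm, lying flat near a rear corner of the scale. Origin on the cart under its rivet, head to +x and grips to -x.
- insulator: Bystander: loose red plastic fence-post insulator, 44 x 37 mm, 50 mm high, standing on its base plate. Origin at the centre of its underside.

How it is judged (in metres and radians):
On the way, in this order (a step that is already met when the one before it is completed fails the run):
1. the canister is lifted clear of the pan, held by the gripper (contact force between canister and pan below 0.1 N and contact force between the fingers and canister above 1 N and z of canister in the frame of scale above 0.105 m), for 0.1 s.
2. the canister stands upright on the tile, let go (x of canister in the frame of tile between -0.032 and 0.032 m and y of canister in the frame of tile between -0.032 and 0.032 m and contact force between canister and tile above 3 N and contact force between the fingers and canister below 0.1 N and angle between canister's own z axis and vertical below 0.08 rad and linear speed of canister below 0.03 m/s), for 0.2 s.
3. the zero key is held down (value of joint zero_key above 0.0045 m and contact force between pan and anything else below 0.2 N), for 0.5 s.
At the end, for the whole second after the job is handed in: The fingers hold the blue key down (4.5 mm or more of 5.5, 3 to 25 N), white and green keys up, nothing on the pan; the canister stands upright, still and let go on the tile, its centre within 32 mm of the tile's centre along each side (foot wholly on the tile) (all of step 3 and contact force between zero_key and the fingers between 3 and 25 N and value of joint each of tare_key, power_key below 0.0015 m and x of canister in the frame of tile between -0.032 and 0.032 m and y of canister in the frame of tile between -0.032 and 0.032 m and height (world z) of canister between 0.004 and 0.012 m and contact force between canister and tile above 3 N and angle between canister's own z axis and vertical below 0.08 rad and linear speed of canister below 0.02 m/s and contact force between each of the arm, the fingers and canister below 0.1 N); the arm keeps its last pose, push and grip.
It fails at once if the zero key is pressed while the canister is on the pan (value of joint zero_key above 0.003 m and contact force between pan and canister above 0.5 N).
It fails at once if the white or the green key is pressed (value of joint any of tare_key, power_key above 0.003 m).
It fails at once if the zero key is leaned on (over 35 N) (contact force between zero_key and anything else above 35 N).
It fails at once if the canister is dropped, or tipped over 30 degrees ((linear speed of canister above 0.5 m/s and contact force between the fingers and canister below 0.1 N) or angle between canister's own z axis and vertical above 0.52 rad).
It fails at once if a bystander is moved more than 20 mm or the tile shoved more than 30 mm (distance of tile from where it was at the start of the episode above 0.03 m or distance of any of bit_case, fence_plier, insulator from where it was at the start of the episode above 0.02 m).
It also fails if it takes over 48 s, if anything falls off the work surface, if the arm or the gripper's body presses on something with over 40 N, if the wrist force passes 120 N, or if a joint passes its speed limit or range.

## Working session

There is one attempt and no reset: what is moved stays moved. The work goes in short steps, Python scripts to look and compute and a tool call to move; the robot and the scene stay as the last step left them, time stands still between calls to the robot, and variables do not carry over. Pictures are saved under pics/ and viewed, at most 10 in all, crops included, and the job is handed in when it is done.

```bash
ls; mkdir -p pics; python3 - <<'E'
from workcell import r, eyes
import cv2,pickle
d={}
for n in("side","top","wrist"):
    f=eyes.grab_frame(n); d[n]=f; cv2.imwrite(f'pics/{n}0.png',f['frame'])
    print(n,f['vfov'],f['cx'],f['cy'],f['rvec'],f['tvec'])
pickle.dump(d,open('f0.pkl','wb'))
print(r.get_obs())
E
```

```text
pics
workcell.py
side 48.92285922673851 272.96816205779453 203.42290784193233 [ 0.07227728 -2.82803048  1.28716653] [ 575.85263417  141.09215222 1231.99943726]
top 44.851311833808154 281.97778238837407 211.63635231685927 [ 2.14587143 -2.162019    0.15544969] [  11.30288961  592.96012552 1295.92597339]
wrist 71.83713381400673 287.5084233299044 216.80606343859756 [-2.36714922 -1.65928579 -0.24408316] [-526.01799135  -40.01496189  390.76119182]
{'clock': 0.15, 'q': array([ 9.99577095e-01,  3.13332823e-01,  1.49820784e+00,  8.51901143e-06,
        1.33094653e+00, -2.23412566e-01]), 'qvel': array([ 0.00082691, -0.00280056, -0.00101813,  0.00149505, -0.00092981,
       -0.00161102]), 'joint_efforts': array([ 1.69217998e-03, -4.02297878e+01, -2.52317548e+01,  6.94287987e-02,
        3.43430147e-02, -5.54656071e-05]), 'position': array([178.86986049, 493.42635277, 238.30731737]), 'ee_rot': array([-1.76883206e-04,  1.73029097e-01,  9.84916611e-01, -4.10827159e-04]), 'ft_force': array([-1.00256137, -0.37653745,  0.21787904]), 'torque': array([0.04144971, 0.04275763, 0.01163693]), 'grip_force': 0.0, 'width': 87.7907208015627}
```

View pics/top0.png

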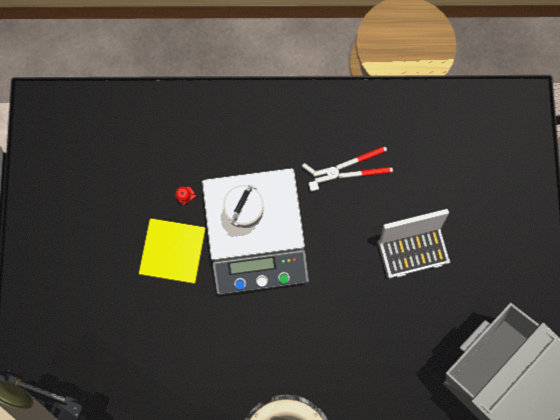

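View pics/side0.png

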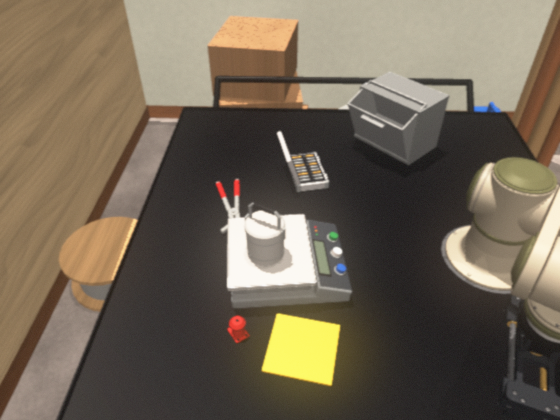

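The top view shows the tile at about (172,250), the canister's handle at about (242,205) and the blue key at about (240,284). I'll enlarge it to read these more closely.

```bash
python3 - <<'E'
import cv2,pickle
d=pickle.load(open('f0.pkl','rb'))
a=d['top']['frame'][160:300,130:316]; cv2.imwrite('pics/topc.png',cv2.resize(a,None,fx=4,fy=4,interpolation=cv2.INTER_CUBIC))
a=d['side']['frame'][195:390,220:360]; cv2.imwrite('pics/sidec.png',cv2.resize(a,None,fx=3,fy=3,interpolation=cv2.INTER_CUBIC))
E
```

```text
(no output)
```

View pics/topc.png

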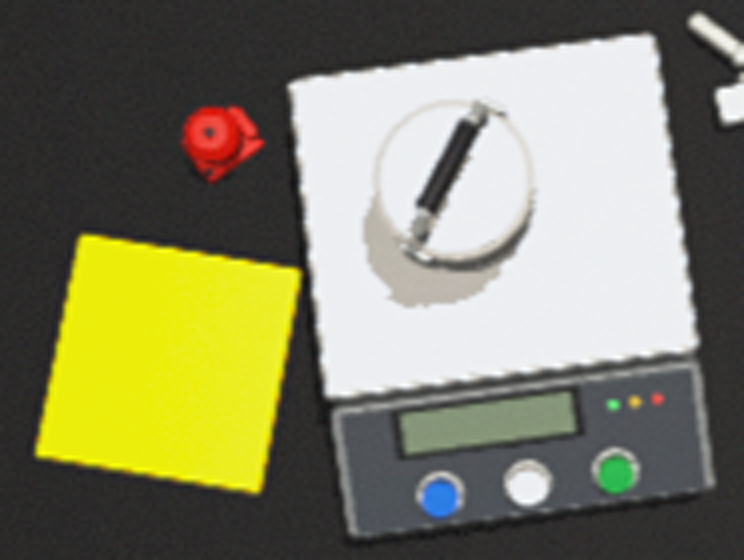

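View pics/sidec.png

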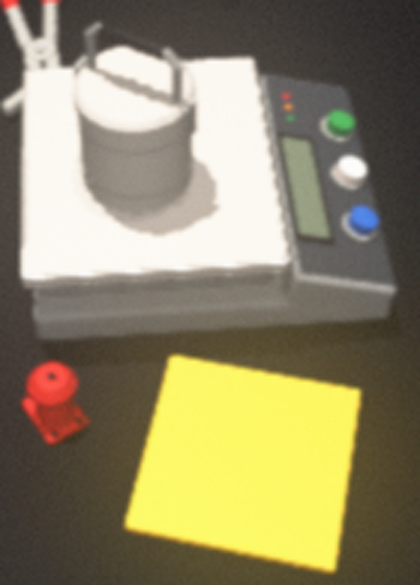

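The crops give pixel positions for the grip bar (middle about (448,166) in the top crop), the tile corners, the keys and the pan corners. I'll convert those to world coordinates from both views.

```bash
cat > h.py <<'E'
import numpy as np,cv2
from scipy.spatial.transform import Rotation as R
def K(f):
    F=f['frame'].shape[0]/2/np.tan(np.radians(f['vfov'])/2)
    return np.array([[F,0,f['cx']],[0,F,f['cy']],[0,0,1.]])
def onplane(f,uv,z):
    M=cv2.Rodrigues(np.array(f['rvec'],float))[0]; t=np.array(f['tvec'],float).ravel()
    d=M.T@np.linalg.solve(K(f),[uv[0],uv[1],1]); c=-M.T@t
    return c+d*(z-c[2])/d[2]
def crop(p,s,x0,y0): return [((a+.5)/s-.5+x0,(b+.5)/s-.5+y0) for a,b in p]
def pose():
    from workcell import r, eyes
    o=r.get_obs(); q=o['ee_rot']; return o,np.array(o['position']),R.from_quat([q[1],q[2],q[3],q[0]])
E
python3 - <<'E'
from h import *
import pickle
np.set_printoptions(precision=1,suppress=True)
d=pickle.load(open('f0.pkl','rb'))
def go(n,c,lab,pts,z):
    P=np.array([onplane(d[n],p,z) for p in crop(pts,*c)])[:,:2]
    print(n,lab,P.tolist() and P, 'mean',P.mean(0)); return P
t=(4,130,160); s=(3,220,195)
go('top',t,'tile',[(80,235),(301,269),(261,493),(36,457)],8)
go('side',s,'tile',[(175,356),(360,390),(335,570),(127,527)],8)
go('top',t,'bar',[(470,120),(427,210)],242)
go('side',s,'bar',[(100,33),(160,54)],242)
go('top',t,'lid',[(455,180)],193)
go('top',t,'keys',[(440,496),(528,484),(615,473)],67)
go('side',s,'keys',[(363,219),(350,170),(340,122)],67)
go('top',t,'pan',[(289,82),(655,34),(698,349),(327,399)],92)
_,p,r=pose(); print(p,r.as_matrix())
E
```

```text
top tile [[581.8 361.6]
 [557.8 213.4]
 [409.5 237.8]
 [434.2 386.6]] mean [495.8 299.9]
side tile [[552.7 214.7]
 [408.8 239.1]
 [433.7 386.1]
 [579.8 361.4]] mean [493.7 300.3]
top bar [[615.6  86.1]
 [564.9 109.9]] mean [590.3  98. ]
side bar [[613.2  97.4]
 [567.3 118.6]] mean [590.3 108. ]
top lid [[589.2  97.8]] mean [589.2  97.8]
top keys [[406.8 115.4]
 [413.8  59.9]
 [420.3   4.9]] mean [413.6  60.1]
side keys [[404.9 117.1]
 [412.9  63.5]
 [418.9   6.9]] mean [412.2  62.5]
top pan [[668.3 210.4]
 [698.  -22.7]
 [496.6 -47.4]
 [467.2 184. ]] mean [582.5  81. ]
[178.9 493.4 238.3] [[-0.9  0.3 -0. ]
 [ 0.3  0.9 -0. ]
 [ 0.  -0.  -1. ]]
```

The manual's scale: shifts go in shares of 300 mm and turns go in shares of 2 pi rad. Converting my numbers, -260 mm / 300 = -0.8667, -115 mm / 300 = -0.3833, 0.09 rad / 6.2832 = 0.0143.

```bash
cat > d.py <<'E'
# usage: d.py x y z [yaw of tool y axis in deg] -> shift in tool axes
import sys; from h import *
a=list(map(float,sys.argv[1:])); o,p,r=pose()
print('p',p.round(1),'shift',r.inv().apply(np.array(a[:3])-p).round(1))
y=r.apply([0,1,0]); print('yaw_y',np.degrees(np.arctan2(y[1],y[0])).round(2),'tool z',r.apply([0,0,1]).round(3),'ft',o['ft_force'].round(2),'w',round(o['width'],1),'grip',round(o['grip_force'],1),'t',o['clock'])
if len(a)>3: print('rz',np.radians(-(a[3]-np.degrees(np.arctan2(y[1],y[0])))).round(4))
E
```

>>> jog_arm(ticks=[[0, 0, 0, -0.0333, -0.0167, -0.0867, 88], [0, 0, 0, -0.1333, -0.06, -0.1733, 88], [0.0032, 0, 0, -0.25, -0.11, -0.1733, 88], [0, 0, 0.0048, -0.3733, -0.1667, -0.1733, 88], [0, 0, 0.008, -0.5, -0.22, -0.1733, 88], [0, 0, 0.0111, -0.6233, -0.2767, -0.1733, 88], [0, 0, 0.0143, -0.7467, -0.33, -0.1733, 88], [0, 0, 0.0143, -0.8667, -0.3833, -0.1733, 88]], grip_n=20)

```text
clock: 0.82
position: [385.3, 295.1, 290.7]
ee_rot: [-0.0, 0.218, 0.976, -0.0]
ft_force: [0.6, 0.3, -0.3]
width: 88.1
grip_force: 0.0
```

```bash
python3 d.py 590 98 290 64.9
```

```text
p [385.3 295.1 290.7] shift [-269.1  -91.4    0.7]
yaw_y 64.84 tool z [-0. -0. -1.] ft [ 0.57  0.29 -0.34] w 88.1 grip 0.0 t 0.8167
rz -0.001
```

Scaled: -269 mm / 300 = -0.8967, -255 mm / 300 = -0.85.

>>> jog_arm(ticks=[[0, 0, 0, -0.0833, -0.0267, 0, 88], [0, 0, 0, -0.2167, -0.0733, 0, 88], [0, 0, 0, -0.35, -0.12, 0, 88], [0, 0, 0, -0.4833, -0.1633, 0, 88], [0, 0, 0, -0.6167, -0.21, 0, 88], [0, 0, 0, -0.75, -0.2567, 0, 88], [0, 0, 0, -0.85, -0.29, 0, 88], [0, 0, 0, -0.8967, -0.3033, 0, 88]])

```text
clock: 1.48
position: [591.4, 96.8, 289.6]
ee_rot: [-0.0, 0.219, 0.976, -0.0]
ft_force: [-0.7, 0.5, -1.1]
width: 88.1
grip_force: 0.0
```

```bash
python3 - <<'E'
from workcell import r, eyes
import cv2,pickle
d={}
for n in("side","wrist"):
    f=eyes.grab_frame(n); d[n]=f
pickle.dump(d,open('f1.pkl','wb'))
w=d['wrist']['frame'];cv2.imwrite('pics/w1.png',w)
E
python3 d.py 590 98 218 64.9
```

```text
p [590.3  98.4 289.4] shift [-0.  -0.5 71.4]
yaw_y 64.74 tool z [-0.002 -0.    -1.   ] ft [ 0.03  0.81 -1.14] w 88.2 grip 0.0 t 1.5833
rz -0.0027
```

View pics/w1.png

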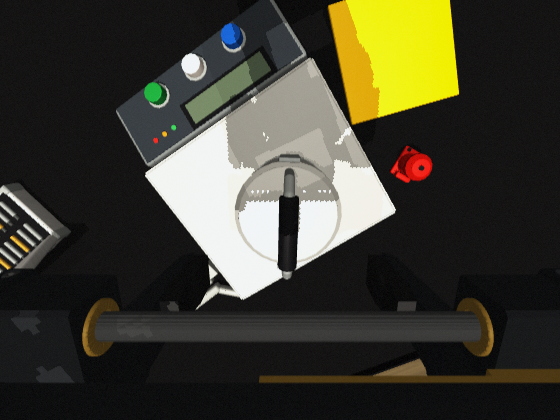

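The wrist view shows the bar vertical in the image, its black part running from about (289,194) to (288,247). I'll work out its world position.

```bash
python3 - <<'E'
from h import *; import pickle
f=pickle.load(open('f1.pkl','rb'))['wrist']
for p in [(289,194),(288,247)]: print(onplane(f,p,241))
for p in [(233,36),(194,66)]: print(onplane(f,p,67))
E
```

```text
[563.90144494 112.40126075 241.        ]
[599.09476172  94.99684027 241.        ]
[408.36532238 117.18816967  67.        ]
[415.8637011   62.17835776  67.        ]
```

Scaled: 71 mm / 300 = 0.2367, 67 mm / 300 = 0.2233.

>>> jog_arm(ticks=[[0, 0, 0, 0, 0, 0.05, 88], [0, 0, 0, 0, 0, 0.1167, 88], [0, 0, 0, 0, 0, 0.1833, 88], [0, 0, 0, 0, 0, 0.2233, 88], [0, 0, 0, 0, 0, 0.2367, 88], [0, 0, 0, 0, 0, 0.2367, 88]])

```text
clock: 2.08
position: [588.3, 101.3, 219.2]
ee_rot: [-0.001, 0.217, 0.976, -0.0]
ft_force: [0.0, 0.4, 0.6]
width: 88.1
grip_force: 0.0
```

>>> jog_arm(ticks=[[0, 0, 0, 0, 0, 0, 40], [0, 0, 0, 0, 0, 0, 10], [0, 0, 0, 0, 0, 0, 5], [0, 0, 0, 0, 0, 0, 5], [0, 0, 0, 0, 0, 0, 5], [0, 0, 0, 0, 0, 0, 5], [0, 0, 0, 0, 0, 0, 5], [0, 0, 0, 0, 0, 0, 5]], grip_n=35)

```text
clock: 2.75
position: [589.2, 100.3, 219.7]
ee_rot: [-0.0, 0.217, 0.976, -0.0]
ft_force: [0.2, 0.5, 0.1]
width: 36.7
grip_force: 0.0
```

```bash
python3 d.py 590 98 218
```

```text
p [589.2 100.3 219.7] shift [-1.7 -1.8  1.7]
yaw_y 64.91 tool z [-0. -0. -1.] ft [0.22 0.47 0.08] w 36.7 grip 0.0 t 2.75
```

>>> jog_arm(ticks=[[0, 0, 0, 0, 0, 0, 5], [0, 0, 0, 0, 0, 0, 5], [0, 0, 0, 0, 0, 0, 5], [0, 0, 0, 0, 0, 0, 5], [0, 0, 0, 0, 0, 0, 5], [0, 0, 0, 0, 0, 0, 5], [0, 0, 0, 0, 0, 0, 5], [0, 0, 0, 0, 0, 0, 5]], grip_n=35)

```text
clock: 3.42
position: [589.3, 100.2, 219.8]
ee_rot: [0.0, 0.217, 0.976, -0.0]
ft_force: [0.1, -2.4, 0.1]
width: 12.3
grip_force: 34.7
```

```bash
python3 d.py 590 98 218
```

```text
p [589.3 100.2 219.8] shift [-1.6 -1.7  1.8]
yaw_y 64.91 tool z [ 0. -0. -1.] ft [ 0.08 -2.36  0.13] w 12.3 grip 34.7 t 3.4167
```

Scaled: -32 mm / 300 = -0.1067, -31 mm / 300 = -0.1033.

>>> jog_arm(ticks=[[0, 0, 0, 0, 0, -0.0067, 5], [0, 0, 0, 0, 0, -0.02, 5], [0, 0, 0, 0, 0, -0.0367, 5], [0, 0, 0, 0, 0, -0.0567, 5], [0, 0, 0, 0, 0, -0.0767, 5], [0, 0, 0, 0, 0, -0.0933, 5], [0, 0, 0, 0, 0, -0.1033, 5], [0, 0, 0, 0, 0, -0.1067, 5]], grip_n=50)

```text
clock: 4.08
position: [589.4, 100.4, 252.5]
ee_rot: [0.0, 0.217, 0.976, 0.0]
ft_force: [0.3, -0.9, -7.6]
width: 11.7
grip_force: 50.1
```

```bash
python3 d.py 495 300 251
python3 - <<'E'
from workcell import r, eyes
import cv2
a=eyes.grab_frame('side')['frame'][150:400,180:460]; cv2.imwrite('pics/s2.png',cv2.resize(a,None,fx=2,fy=2))
E
```

```text
p [589.4 100.4 252.5] shift [170.1 140.7   1.4]
yaw_y 64.92 tool z [ 0.001  0.    -1.   ] ft [ 0.32 -0.87 -7.56] w 11.7 grip 50.1 t 4.0833
```

View pics/s2.png

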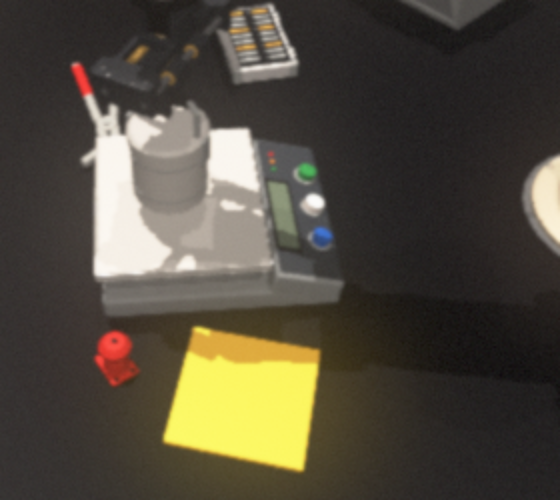

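The canister hangs clear of the pan and upright. I'll carry it over to the tile.

Scaled: 88 mm / 300 = 0.2933, 74 mm / 300 = 0.2467.

>>> jog_arm(ticks=[[0, 0, 0, 0.01, 0.0067, 0, 5], [0, 0, 0, 0.03, 0.0233, 0, 5], [0, 0, 0, 0.0633, 0.0533, 0, 5], [0, 0, 0, 0.1067, 0.09, 0, 5], [0, 0, 0, 0.1533, 0.1267, 0, 5], [0, 0, 0, 0.2, 0.1667, 0, 5], [0, 0, 0, 0.2467, 0.2033, 0, 5], [0, 0, 0, 0.2933, 0.2433, 0, 5]])

```text
clock: 4.8
position: [539.2, 205.6, 251.6]
ee_rot: [-0.0, 0.217, 0.976, 0.0]
ft_force: [0.3, -0.2, -8.5]
width: 11.5
grip_force: 50.1
```

>>> jog_arm(ticks=[[0, 0, 0, 0.0467, 0.04, 0, 5], [0, 0, 0, 0.0933, 0.0767, 0, 5], [0, 0, 0, 0.14, 0.1167, 0, 5], [0, 0, 0, 0.1867, 0.1533, 0, 5], [0, 0, 0, 0.2267, 0.1867, 0, 5], [0, 0, 0, 0.2533, 0.21, 0, 5], [0, 0, 0, 0.27, 0.2233, 0, 5], [0, 0, 0, 0.2733, 0.2267, 0, 5]])

```text
clock: 5.47
position: [494.3, 301.3, 251.7]
ee_rot: [-0.0, 0.216, 0.976, 0.0]
ft_force: [-0.1, 0.5, -8.7]
width: 12.1
grip_force: 50.1
```

```bash
python3 d.py 495 300 136
python3 - <<'E'
from workcell import r, eyes
import cv2,pickle
f=eyes.grab_frame('top'); pickle.dump(f,open('f3.pkl','wb'))
s=eyes.grab_frame('side')
a=f['frame'][190:310,100:240];b=s['frame'][220:400,220:360]
a=cv2.resize(a,(420,360),interpolation=cv2.INTER_CUBIC);b=cv2.resize(b,(280,360),interpolation=cv2.INTER_CUBIC)
cv2.imwrite('pics/t3.png',cv2.hconcat([a,b]))
E
```

```text
p [494.3 301.3 251.7] shift [ -1.2  -0.8 115.7]
yaw_y 65.0 tool z [-0.  0. -1.] ft [-0.07  0.48 -8.67] w 12.1 grip 50.1 t 5.4667
```

View pics/t3.png

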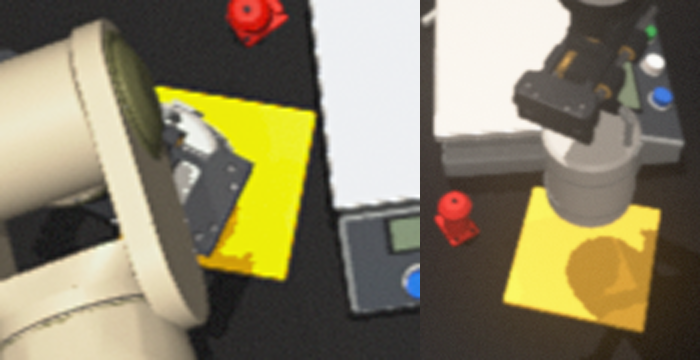

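The canister is over the tile and upright, with its foot centre at about (590,203) in the side crop. I'll check where that puts it.

```bash
python3 - <<'E'
from h import *; import pickle
f=pickle.load(open('f1.pkl','rb'))['side']
for p in [(170,205),(170,228)]: print(onplane(f,crop([p],2,220,220)[0],124))
E
```

```text
[492.96862021 316.48841444 124.        ]
[492.85086424 343.35794797 124.        ]
```

Scaled: 108 mm / 300 = 0.36, 102 mm / 300 = 0.34.

>>> jog_arm(ticks=[[0, 0, 0, 0, 0, 0.0167, 5], [0, 0, 0, 0, 0, 0.06, 5], [0, 0, 0, 0, 0, 0.1167, 5], [0, 0, 0, 0, 0, 0.18, 5], [0, 0, 0, 0, 0, 0.2433, 5], [0, 0, 0, 0, 0, 0.3, 5], [0, 0, 0, 0, 0, 0.34, 5], [0, 0, 0, 0, 0, 0.36, 5]])

```text
clock: 6.23
position: [494.7, 299.2, 141.6]
ee_rot: [-0.001, 0.218, 0.976, -0.001]
ft_force: [-0.7, -0.3, -7.7]
width: 11.6
grip_force: 50.1
```

>>> jog_arm(ticks=[[0, 0, 0, 0, 0, 0.0067, 5], [0, 0, 0, 0, 0, 0.0133, 5], [0, 0, 0, 0, 0, 0.0183, 5], [0, 0, 0, 0, 0, 0.0217, 5], [0, 0, 0, 0, 0, 0.025, 5], [0, 0, 0, 0, 0, 0.025, 5]])

```text
clock: 6.73
position: [495.1, 300.2, 136.4]
ee_rot: [0.0, 0.217, 0.976, 0.0]
ft_force: [-0.3, 0.3, -8.2]
width: 11.4
grip_force: 50.1
```

```bash
python3 d.py 495 300 135.7
```

```text
p [495.1 300.2 136.4] shift [ 0.  -0.2  0.7]
yaw_y 64.92 tool z [ 0.  0. -1.] ft [-0.29  0.26 -8.21] w 11.4 grip 50.1 t 6.7333
```

Scaled: 1.5 mm / 300 = 0.005, 1 mm / 300 = 0.0033.

>>> jog_arm(ticks=[[0, 0, 0, 0, 0, 0.0017, 5], [0, 0, 0, 0, 0, 0.0033, 5], [0, 0, 0, 0, 0, 0.005, 5], [0, 0, 0, 0, 0, 0.005, 5], [0, 0, 0, 0, 0, 0.005, 5]])

```text
clock: 7.15
position: [495.3, 300.2, 135.5]
ee_rot: [0.001, 0.217, 0.976, 0.0]
ft_force: [-2.2, -1.3, 0.7]
width: 11.7
grip_force: 49.6
```

```bash
python3 d.py 495 300 135.7
```

```text
p [495.3 300.2 135.5] shift [ 0.2 -0.3 -0.2]
yaw_y 64.92 tool z [ 0.001  0.    -1.   ] ft [-2.16 -1.34  0.69] w 11.7 grip 49.6 t 7.15
```

The load is off the arm, so the canister is standing on the tile. I'll open the fingers slowly.

>>> jog_arm(ticks=[[0, 0, 0, 0, 0, 0, 18], [0, 0, 0, 0, 0, 0, 24], [0, 0, 0, 0, 0, 0, 40], [0, 0, 0, 0, 0, 0, 60], [0, 0, 0, 0, 0, 0, 60], [0, 0, 0, 0, 0, 0, 60], [0, 0, 0, 0, 0, 0, 60], [0, 0, 0, 0, 0, 0, 60]])

```text
clock: 7.82
position: [495.1, 300.2, 134.7]
ee_rot: [0.0, 0.217, 0.976, 0.0]
ft_force: [-0.5, 0.0, 0.1]
width: 59.7
grip_force: 0.0
```

>>> jog_arm(ticks=[[0, 0, 0, 0, 0, -0.01, 60], [0, 0, 0, 0, 0, -0.0333, 60], [0, 0, 0, 0, 0, -0.0833, 60], [0, 0, 0, 0, 0, -0.15, 60], [0, 0, 0, 0, 0, -0.2333, 60], [0, 0, 0, 0, 0, -0.3167, 60], [0, 0, 0, 0, 0, -0.3833, 60], [0, 0, 0, 0, 0, -0.4167, 60]])

```text
clock: 8.48
position: [495.5, 300.4, 263.1]
ee_rot: [0.002, 0.217, 0.976, 0.001]
ft_force: [-0.4, -0.7, 0.5]
width: 60.0
grip_force: 0.0
```

```bash
python3 d.py 390 110 200
```

```text
p [495.5 300.4 263.1] shift [  15.1 -217.4   62.4]
yaw_y 64.92 tool z [ 0.004  0.002 -1.   ] ft [-0.4  -0.69  0.54] w 60.0 grip 0.0 t 8.4833
```

```bash
cat > k.py <<'E'
# usage: k.py h [psi_deg kx ky kz]: shift to h mm above the key top along its normal, tilted to press
import sys; from h import *
a=list(map(float,sys.argv[1:])); h=a[0]; ps=np.radians(7.1); k=np.array([407,116.3,67])
n=np.array([-np.sin(.3)*np.cos(ps),-np.sin(.3)*np.sin(ps),np.cos(.3)])
y=np.array([-np.sin(ps),np.cos(ps),0]); Rt=R.from_matrix(np.c_[np.cross(y,-n),y,-n])
o,p,r=pose(); e=r.inv()*Rt
print('target',(k+h*n).round(1),'rotvec',e.as_rotvec().round(3),'shift',r.inv().apply(k+h*n-p).round(1),'height along n',round((p-k)@n,2),'lateral',Rt.inv().apply(p-k)[:2].round(2))
print('ft_n',round(np.dot(o['ft_force'],n),2),'ft',o['ft_force'].round(1),'w',round(o['width'],1),'grip',round(o['grip_force'],1),'q',o['q'].round(2),'t',round(o['clock'],2))
E
python3 k.py 130
python3 - <<'E'
from workcell import r, eyes
import cv2
s=eyes.grab_frame('side');b=s['frame'][180:400,200:400]
cv2.imwrite('pics/t4.png',cv2.resize(b,None,fx=2.5,fy=2.5,interpolation=cv2.INTER_CUBIC))
E
```

```text
target [368.9 111.6 191.2] rotvec [-0.082 -0.288 -0.558] shift [  34.9 -224.9   71.1] height along n 154.68 lateral [-163.64  171.73]
ft_n 0.66 ft [-0.4 -0.7  0.5] w 60.0 grip 0.0 q [ 0.34  0.42  1.29  0.    1.43 -0.79] t 8.48
```

View pics/t4.png

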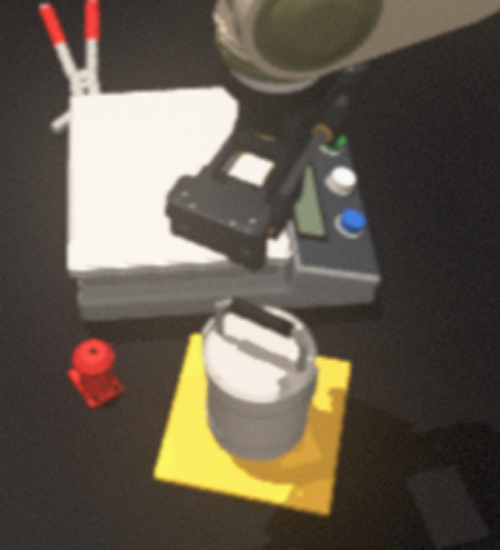

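The canister stands upright and free near the middle of the tile, its foot's front edge at about (258,457) in the crop. Next I'll close the fingers and move above the blue key.

Scaled: -225 mm / 300 = -0.75, -212 mm / 300 = -0.7067, -0.558 rad / 6.2832 = -0.0888.

```bash
python3 - <<'E'
from h import *; import pickle
f=pickle.load(open('f1.pkl','rb'))['side']
for p in [(258,457)]: print('front of foot',onplane(f,crop([p],2.5,200,180)[0],8))
E
```

```text
front of foot [492.92959048 338.82053819   8.        ]
```

>>> jog_arm(ticks=[[-0.0013, -0.0048, -0.0088, 0.01, -0.05, 0, 40], [-0.0029, -0.0103, -0.0199, 0.0267, -0.1667, 0, 20], [-0.0048, -0.0159, -0.0318, 0.0433, -0.2833, 0.0167, 0], [-0.0065, -0.0229, -0.0446, 0.06, -0.4, 0.05, 0], [-0.0084, -0.0298, -0.0573, 0.0767, -0.5167, 0.1, 0], [-0.0102, -0.0358, -0.0692, 0.0933, -0.6167, 0.15, 0], [-0.0119, -0.0419, -0.0812, 0.11, -0.7067, 0.2, 0], [-0.0131, -0.0458, -0.0888, 0.1167, -0.75, 0.2367, 0]], grip_n=40)

```text
clock: 9.2
position: [365.2, 110.0, 186.7]
ee_rot: [0.147, -0.063, 0.987, 0.008]
ft_force: [-0.1, 0.7, 0.5]
width: 8.6
grip_force: 0.0
```

```bash
python3 k.py 25
```

```text
target [399.7 115.4  90.9] rotvec [-0.001 -0.005  0.004] shift [ -5.5   1.2 101.8] height along n 126.84 lateral [ 5.01 -1.13]
ft_n 0.48 ft [-0.1  0.7  0.5] w 8.6 grip 0.0 q [-0.05 -0.11  2.15  0.07  0.81 -1.79] t 9.2
```

>>> jog_arm(ticks=[[0, 0, 0, -0.0067, 0, 0, 0], [0, 0, 0, -0.0133, 0.0033, 0.0667, 0], [0, 0, 0, -0.0167, 0.0033, 0.15, 0], [0, 0, 0, -0.0167, 0.0033, 0.2333, 0], [0, 0, 0, -0.0167, 0.0033, 0.3, 0], [0, 0, 0, -0.0167, 0.0033, 0.3367, 0], [0, 0, 0, -0.0167, 0.0033, 0.3367, 0], [0, 0, 0, -0.0167, 0.0033, 0.3367, 0]])

```text
clock: 9.87
position: [402.0, 116.7, 93.4]
ee_rot: [0.146, -0.061, 0.987, 0.009]
ft_force: [0.2, 0.5, -0.3]
width: 0.2
grip_force: 0.0
```

```bash
python3 k.py 0
python3 - <<'E'
from workcell import r, eyes
import cv2,pickle
s=eyes.grab_frame('side');t=eyes.grab_frame('top');w=eyes.grab_frame('wrist')
pickle.dump([s,t,w],open('f5.pkl','wb'))
a=cv2.resize(s['frame'][220:320,300:400],(400,400),interpolation=cv2.INTER_CUBIC)
b=cv2.resize(w['frame'],(400,300));b=cv2.copyMakeBorder(b,0,100,0,0,0)
cv2.imwrite('pics/t5.png',cv2.hconcat([a,b]))
E
```

```text
target [407.  116.3  67. ] rotvec [-0.001 -0.006  0.   ] shift [ 2.9 -1.  26.7] height along n 26.65 lateral [-3.07  1.03]
ft_n -0.38 ft [ 0.2  0.5 -0.3] w 0.2 grip 0.0 q [-0.03  0.16  2.18  0.09  0.51 -1.79] t 9.87
```

View pics/t5.png

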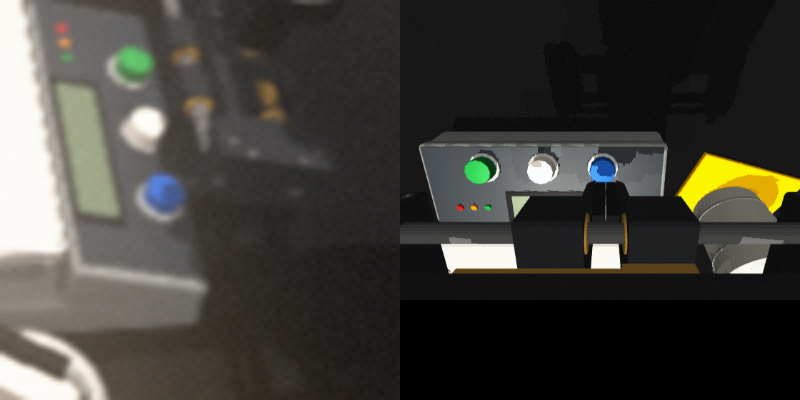

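The wrist view shows the fingertips in line with the blue key (key x≈603, fingers x≈606). I'll project the TCP into the side and wrist views to check.

```bash
python3 - <<'E'
from h import *; import pickle
s,t,w=pickle.load(open('f5.pkl','rb')); o,p,r=pose()
for n,f,g in(('side',s,lambda u:(u-[300,220])*4),('wrist',w,lambda u:u*400/560+[400,0])):
    u=cv2.projectPoints(np.array([p,[407,116.3,67.]]),np.array(f['rvec'],float),np.array(f['tvec'],float),K(f),None)[0][:,0]
    print(n,g(u))
u=((164-.5)/4+300,(190)/4+220); print(onplane(s,u,67))
for q in [(603,162),(542,161),(480,161)]: print(onplane(w,((q[0]-400)*1.4,q[1]*1.4),67))
E
```

```text
side [[171.09012353 159.6436487 ]
 [159.15515122 189.53877524]]
wrist [[603.82646595 190.89412565]
 [603.16407035 173.43988063]]
[404.39115313 116.5469561   67.        ]
[394.38101117 114.66266134  67.        ]
[399.87847     62.12050518  67.        ]
[406.5474963    8.80590306  67.        ]
```

Scaled: 23 mm / 300 = 0.0767, 19 mm / 300 = 0.0633.

>>> jog_arm(ticks=[[0, 0, 0, 0.0067, -0.0033, 0.02, 0], [0, 0, 0, 0.0067, -0.0033, 0.0433, 0], [0, 0, 0, 0.0067, -0.0033, 0.0633, 0], [0, 0, 0, 0.0067, -0.0033, 0.0767, 0], [0, 0, 0, 0.0067, -0.0033, 0.0767, 0], [0, 0, 0, 0.0067, -0.0033, 0.0767, 0]])

```text
clock: 10.52
position: [406.6, 115.9, 70.6]
ee_rot: [0.147, -0.061, 0.987, 0.009]
ft_force: [0.4, 0.6, 0.3]
width: 0.4
grip_force: 0.0
```

```bash
python3 k.py 0
```

```text
target [407.  116.3  67. ] rotvec [-0.001 -0.005  0.001] shift [0.6 0.3 3.6] height along n 3.63 lateral [-0.61 -0.32]
ft_n 0.18 ft [0.4 0.6 0.3] w 0.4 grip 0.0 q [-0.03  0.22  2.19  0.1   0.44 -1.81] t 10.52
```

>>> jog_arm(ticks=[[0, 0, 0, 0, 0, 0.0033, 0], [0, 0, 0, 0, 0, 0.0067, 0], [0, 0, 0, 0, 0, 0.01, 0], [0, 0, 0, 0, 0, 0.01, 0], [0, 0, 0, 0, 0, 0.01, 0]])

```text
clock: 10.93
position: [407.7, 116.0, 68.3]
ee_rot: [0.147, -0.061, 0.987, 0.009]
ft_force: [-1.3, 0.3, 2.9]
width: 0.2
grip_force: 1.2
```

```bash
python3 k.py 0
```

```text
target [407.  116.3  67. ] rotvec [-0.001 -0.004  0.001] shift [1.  0.4 1. ] height along n 1.03 lateral [-0.97 -0.36]
ft_n 3.11 ft [-1.3  0.3  2.9] w 0.2 grip 1.2 q [-0.03  0.23  2.19  0.1   0.43 -1.81] t 10.93
```

Scaled: 3 mm / 300 = 0.01, 2 mm / 300 = 0.0067.

>>> jog_arm(ticks=[[0, 0, 0, 0, 0, 0.0033, 0], [0, 0, 0, 0, 0, 0.0067, 0], [0, 0, 0, 0, 0, 0.01, 0], [0, 0, 0, 0, 0, 0.01, 0], [0, 0, 0, 0, 0, 0.01, 0]])

```text
clock: 11.35
position: [408.5, 116.1, 65.3]
ee_rot: [0.147, -0.061, 0.987, 0.009]
ft_force: [-0.5, 1.6, 4.7]
width: 0.4
grip_force: 2.3
```

```bash
python3 k.py 0
```

```text
target [407.  116.3  67. ] rotvec [-0.001 -0.004  0.001] shift [ 1.   0.4 -2.1] height along n -2.06 lateral [-0.95 -0.35]
ft_n 4.56 ft [-0.5  1.6  4.7] w 0.4 grip 2.3 q [-0.03  0.24  2.19  0.1   0.42 -1.81] t 11.35
```

>>> jog_arm(ticks=[[0, 0, 0, 0, 0, 0.0017, 0], [0, 0, 0, 0, 0, 0.0033, 0], [0, 0, 0, 0, 0, 0.0033, 0], [0, 0, 0, 0, 0, 0.0033, 0]])

```text
clock: 11.68
position: [408.9, 116.2, 64.4]
ee_rot: [0.147, -0.061, 0.987, 0.009]
ft_force: [-0.4, 0.7, 4.9]
width: 0.2
grip_force: 2.7
```

```bash
python3 k.py 0
```

```text
target [407.  116.3  67. ] rotvec [-0.001 -0.004  0.001] shift [ 1.   0.4 -3.1] height along n -3.05 lateral [-0.97 -0.36]
ft_n 4.74 ft [-0.4  0.7  4.9] w 0.2 grip 2.7 q [-0.03  0.24  2.19  0.1   0.42 -1.81] t 11.68
```

Scaled: 1 mm / 300 = 0.0033, 0.5 mm / 300 = 0.0017.

>>> jog_arm(ticks=[[0, 0, 0, 0, 0, 0.0017, 0], [0, 0, 0, 0, 0, 0.0033, 0], [0, 0, 0, 0, 0, 0.0033, 0], [0, 0, 0, 0, 0, 0.0033, 0]])

```text
clock: 12.02
position: [409.1, 116.2, 63.7]
ee_rot: [0.147, -0.062, 0.987, 0.009]
ft_force: [-5.8, -0.0, 13.7]
width: 0.5
grip_force: 6.9
```

```bash
python3 k.py 0
```

```text
target [407.  116.3  67. ] rotvec [-0.001 -0.004  0.001] shift [ 1.   0.3 -3.8] height along n -3.76 lateral [-0.98 -0.34]
ft_n 14.74 ft [-5.8 -0.  13.7] w 0.5 grip 6.9 q [-0.03  0.24  2.19  0.1   0.42 -1.81] t 12.02
```

>>> jog_arm(ticks=[[0, 0, 0, 0, 0, 0.0008, 0], [0, 0, 0, 0, 0, 0.0017, 0], [0, 0, 0, 0, 0, 0.0017, 0], [0, 0, 0, 0, 0, 0.0017, 0]])

```text
clock: 12.35
position: [409.2, 116.2, 63.6]
ee_rot: [0.147, -0.062, 0.987, 0.009]
ft_force: [-9.7, -1.8, 21.9]
width: 0.3
grip_force: 12.1
```

```bash
python3 k.py 0
```

```text
target [407.  116.3  67. ] rotvec [-0.001 -0.004  0.001] shift [ 1.   0.3 -3.9] height along n -3.9 lateral [-1.03 -0.32]
ft_n 23.87 ft [-9.7 -1.8 21.9] w 0.3 grip 12.1 q [-0.03  0.24  2.19  0.1   0.42 -1.81] t 12.35
```

The key is on its stop at about 24 N. I'll back off half a millimetre to get to a moderate force.

Scaled: -0.5 mm / 300 = -0.0017.

>>> jog_arm(ticks=[[0, 0, 0, 0, 0, -0.0017, 0], [0, 0, 0, 0, 0, -0.0017, 0], [0, 0, 0, 0, 0, -0.0017, 0], [0, 0, 0, 0, 0, -0.0017, 0], [0, 0, 0, 0, 0, -0.0017, 0], [0, 0, 0, 0, 0, -0.0017, 0], [0, 0, 0, 0, 0, -0.0017, 0], [0, 0, 0, 0, 0, -0.0017, 0]])

```text
clock: 13.02
position: [409.1, 116.2, 63.7]
ee_rot: [0.147, -0.062, 0.987, 0.009]
ft_force: [-4.4, -0.6, 12.6]
width: 0.2
grip_force: 6.9
```

```bash
python3 k.py 0
python3 - <<'E'
from workcell import r, eyes
import cv2
s=eyes.grab_frame('side')['frame'][180:400,200:400]
cv2.imwrite('pics/t6.png',cv2.resize(s,None,fx=2.5,fy=2.5,interpolation=cv2.INTER_CUBIC))
E
```

```text
target [407.  116.3  67. ] rotvec [-0.001 -0.004  0.001] shift [ 1.   0.3 -3.8] height along n -3.76 lateral [-0.99 -0.34]
ft_n 13.38 ft [-4.4 -0.6 12.6] w 0.2 grip 6.9 q [-0.03  0.24  2.19  0.1   0.42 -1.81] t 13.02
```

View pics/t6.png

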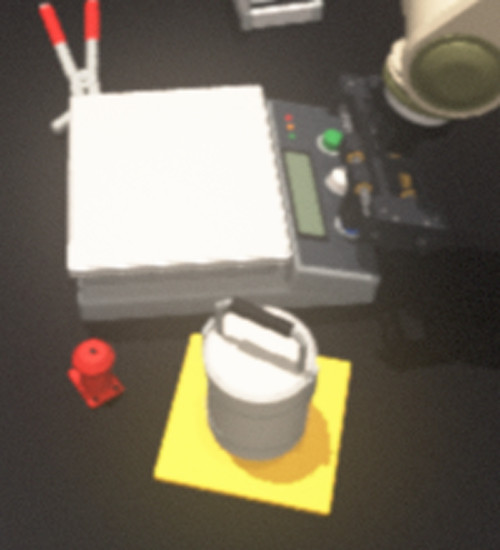

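The fingers hold the blue key down at about 13 N, the white and green keys are clear, the pan is empty and the canister stands on the tile.

```bash
python3 -c "
from workcell import r, eyes
print(r.close_job())"
```

```text
the job is handed in; nothing more can be done
None
```

I've handed the job in: the canister stands upright and free on the tile, roughly 6 mm off centre, and the closed fingers hold the blue zero key down at about 13 N. `close_job()` returned no verdict.

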